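Push the thick lens barrel up the sloped gutter to its stop

TASK

The two-lane sloped gutter on the repair bench holds a thick and a thin lens barrel, each lying at the low end of its own lane. With a fingertip, steadily push the thick barrel up its lane and over the crest until it rests against the stop plate at the high end, where it stays without rolling back; only push it: do not lift it off the gutter, flick it, or let it race along the lane. Leave the thin barrel where it lies and do not disturb the other things on the bench, then move the hand clear.

Things in the scene. Friction and masses are not known exactly. Their poses are not given: they have to be found in the camera images.
- gutter: Fixed two-lane gutter, 150 mm wide, 190 long: aluminium floor, grey walls 6 mm thick and 12 proud of the floor, black base. Level frame, z up; origin on the table, midway across, under the low lip's inner face; x towards the high end (within 26 degrees of the robot's x), y across. Lane centres at y = +36 and -36 mm, lanes 66 mm wide. Floor: height 24 mm at x = 0, rising straight at 8 degrees to the crest.
- crest (a point): Highest line of the gutter's floor, midway across: x = 129 mm in the gutter's frame, 42 mm above the table. Beyond it the floor falls at 11.5 degrees for 50 mm to the stop, so that a barrel past it rolls to the stop and stays.
- stop (a point): Foot of the stop plate's face, midway across: x = 178 mm in the gutter's frame, 32 mm above the table. The upright plate, 8 mm thick, top 62 mm above the table, closes both lanes. The thick barrel at rest against it has its centre at x = 158 mm, 57 mm above the table.
- ramp: The rising floor, a fixed part of the gutter: origin midway across, on the floor at the low lip's inner face; x up the slope, y across, z square to the floor. 130 mm long up to the crest. The lip across its low end is 5 mm thick and only 8 mm proud of the floor, open above: a finger can come in over it behind a barrel.
- thick_barrel: Thick lens barrel: cylinder 40 mm in diameter, 60 long, black with metal bands, 100 to 200 g, lying across either lane at the low lip, free to roll. Origin at its centre, y along the cylinder's axis; x and z turn as it rolls. At the start its centre is 16 mm up the slope from the lip, 20 mm over the floor.
- thin_barrel: The thin lens barrel: cylinder 28 mm in diameter, 60 mm long, same look, lying across the other lane at its low lip, its centre about 13 mm up the slope from the lip and 14 mm over the floor. To be left there. Origin at its centre, y along its axis.
- jar: Small closed glass jar, 52 mm across, 48 mm high, beside the gutter on its -y side. Bystander; origin under its centre.
- screwdriver: Screwdriver about 150 mm long lying beside the gutter on its +y side, along it. Bystander; x along it.
- lens_ring: Flat brass ring 54 mm across, 7 mm high, beside the gutter's high end on its -y side. Bystander; origin under its centre.
- blower: Black rubber blower bulb with a red nozzle, 58 mm thick, 130 mm long, lying to the robot's right. Bystander.
- glasses_case: Blue spectacles case 160 x 55 x 30 mm, lying to the robot's left. Bystander.
- camera: Black camera body 140 mm wide, 105 mm high, standing to the robot's left, further out. Bystander.
- film_can: Grey film canister 32 mm across, 48 mm high, standing to the robot's right. Bystander.
There are look-alikes about, which are no part of the job. Leave any purple look-alike of the thick_barrel alone.

How it is judged:
By the outcome, as a careful person would: the job done as asked, in the order asked, and still so for the second after the job is handed in, with the robot touching nothing.
It also fails if it takes over 35 s, if anything falls off the work surface, if the arm or the gripper's body presses on something with over 40 N, if the wrist force passes 120 N, or if a joint passes its speed limit or range.

ROBOT

A 7-joint arm with a two-finger parallel gripper is mounted at the origin on the work surface. World frame = base frame: x ahead of the robot, y to its left, z up, the work surface at z = 0. Lengths are in m, angles in rad, forces in N, time in s.
With the tool pointing down it reaches from about 0.425 to 0.925 m from the base axis. Payload 6.8 kg.
Tool frame: the origin (TCP) lies at the very end of the fingers, on their centre line; the grasp point (between the pads) lies 19 mm behind it; z points along the fingers, y is the line along which they close (so a half turn about z gives the same grasp; the last joint's range is limited). The gripper opens to 85 mm and grips with 20 to 120 N. Pads are 22 mm wide; open, the fingers measure 114 mm over their backs; the gripper's body (76 mm by 85 mm) begins 54 mm behind the grasp point. The pads swing forward as they close: fully open they stand 13 mm farther back than shut.
Start: joints at [1.219, 0.477, 0.022, 1.555, -0.011, 1.109, -0.083], TCP at [0.163, -0.655, 0.231] pointing down, gripper open.
Joint ranges: [-2.96, 2.96], [-0.34, 2.1], [-1.41, 1.46], [0.24, 2.44], [-1.37, 4.51], [0.17, 1.92], [-2.96, 2.96]. Speed limits (rad/s): [2.39, 2.39, 3.14, 3.14, 3.14, 3.14, 3.14].

INTERFACE

Orientations are given as a rotation vector (axis times angle).
In Python, from bench import monitor, optics, r gives the robot as it stands.
- The arm moves only by the shell command python3 -m crank 'ROWS' [OPENING] [FORCE]. ROWS is JSON, a list of rows, each a list of 2 entries, a list of its own where there are three numbers: the shift along the tool's x, y, z in cm, then the turn, a rotation vector about the tool's x, y, z in rad. A call has 1 to 5 rows; each row shifts and turns the commanded pose from where the row before left it, along the tool's axes as they then stand; what a row does not reach is not made up. A row lasts 1/10 s, in which the tool goes at most 50 mm and 8.59 degrees, less where a joint would pass 70% of its speed; a pose out of reach is approached as far as the arm can. A call is refused whole if a number of a shift passes 5 or a number of a turn 0.15, either way. A call with a gripper value outside its range is refused whole. OPENING is the finger opening in cm, from 0 to 8.54, set as the call begins (- or left out, the last holds). The fingers move at their own pace and stop on an object; FORCE is the grip in N (left out, the last holds). Time passes only in rows, so rows that do not move let the fingers close. It gives the time, the measured TCP pose, the force, the opening and the grip force at its end, in the units of the state.
- monitor.get_obs(): the state, without advancing time (a new reading comes with each control period).
- optics.grab_frame(name): name is "scene" or "side" or "wrist"; returns (picture, depth): 480x640x3 uint8, red, green, blue; 480x640 float32, m along the optical axis (not along the pixel's ray), 0 where there is no reading.
- optics.camera_model(name): a dict with "vertical_fov" (degrees; the focal length in pixels is half the picture's height over the tangent of half this angle, whatever the lens; pixels are square), "cx", "cy" (the principal point, pixels), "R" (3x3) and "t" (3): a world point X has camera coordinates R X + t; the wrist camera has in their place "hand_eye" (4x4, takes a point from camera to tool coordinates, whose origin is the TCP and whose axes are the flange's). Camera axes: x right, y down, z forward; pixel columns grow to the right and rows downward; lengths in m; the calibration is good to about 2 mm. The wrist camera is an equidistant fisheye: a pixel r from the principal point sees the ray r / f radians off the axis. A picture is of the moment at which its call begins: read the wrist's pose just before it. camera_model takes no time and is no camera call.
- r.hand_in(): hands the job in; it is judged then, once.
The state is a dict: "clock": time; "joints": joint angles; "qvel": joint speeds; "tau": joint torques, N m; "tcp_pos": TCP position; "orientation": TCP orientation; "contact_force": force on the tool from outside, world axes, zero at the start; "moment": the same for the moment, N m; "grip_width": finger opening in m; "gripper_force": force on a finger pad.
Only numpy, scipy, OpenCV 4.12 (cv2) and the standard library are available. Lean on these libraries where they do the work, as an engineer would, in place of code of your own. Each camera call takes 0.05 s, during which the arm holds its last target. There are 200 camera calls.

## Working session

There is one attempt and no reset: what is moved stays moved. The work goes in short steps, Python scripts to look and compute and a shell command to move; the robot and the scene stay as the last step left them, time stands still between calls to the robot, and variables do not carry over. Pictures are saved under pics/ and viewed, at most 10 in all, crops included, and the job is handed in when it is done.

```bash
ls; mkdir -p pics
python3 - <<'E'
from bench import monitor, optics, r
import cv2, numpy as np
o=monitor.get_obs(); print({k:np.round(v,3).tolist() for k,v in o.items()})
for n in("scene","side"):
    p,d=optics.grab_frame(n); cv2.imwrite(f"pics/{n}0.png",p[:,:,::-1]); np.savez(f"pics/{n}0.npz",p=p,d=d)
    print(n,optics.camera_model(n))
print(optics.camera_model("wrist"))
E
```

```text
pics
{'clock': 0.0, 'joints': [1.219, 0.478, 0.022, 1.556, -0.012, 1.109, -0.083], 'qvel': [-0.001, 0.0, 0.001, 0.002, 0.001, -0.001, -0.002], 'tau': [0.0, -59.646, 1.608, -28.12, 0.012, 0.009, -0.0], 'tcp_pos': [0.163, -0.654, 0.23], 'orientation': [-3.117, -0.382, 0.0], 'contact_force': [-0.174, -1.049, -0.426], 'moment': [-0.002, -0.003, -0.018], 'gripper_force': 0.0, 'grip_width': 0.085}
scene {'vertical_fov': 50.35583391849367, 'cx': 315.39370016770084, 'cy': 240.61091934154356, 'R': array([[ 0.79519207,  0.60628638, -0.0092945 ],
       [ 0.43711491, -0.58379914, -0.684185  ],
       [-0.42023817,  0.53999573, -0.72924927]]), 't': array([-0.43366687, -0.18988971,  1.74980093])}
side {'vertical_fov': 51.8201173968922, 'cx': 317.83850100469937, 'cy': 251.19090514957787, 'R': array([[-0.99431167, -0.10623797,  0.00760293],
       [-0.08557056,  0.75429523, -0.650935  ],
       [ 0.06341916, -0.64788286, -0.75909539]]), 't': array([0.54451369, 0.08090933, 1.10632486])}
{'vertical_fov': 65.70646984690485, 'cx': 323.41583119664693, 'cy': 236.39939213587672, 'hand_eye': array([[-2.52349724e-04, -9.58478613e-01, -2.85164313e-01,
         7.38876613e-02],
       [ 9.99999910e-01, -1.44342386e-04, -3.99771661e-04,
        -2.21804117e-04],
       [ 3.42011290e-04, -2.85164388e-01,  9.58478562e-01,
        -1.40854222e-01],
       [ 0.00000000e+00,  0.00000000e+00,  0.00000000e+00,
         1.00000000e+00]])}
```

View pics/scene0.png

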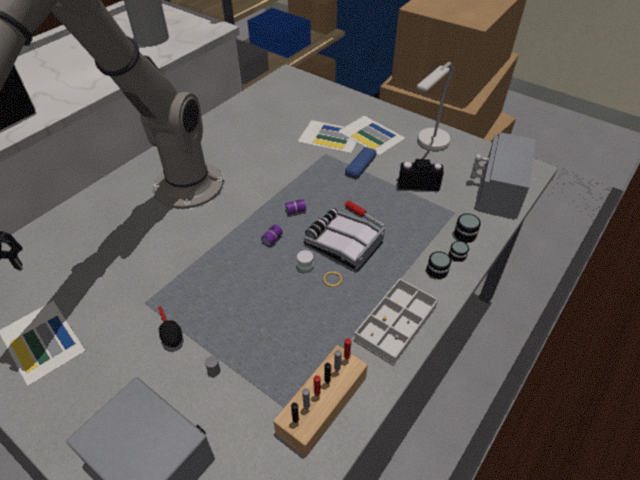

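View pics/side0.png

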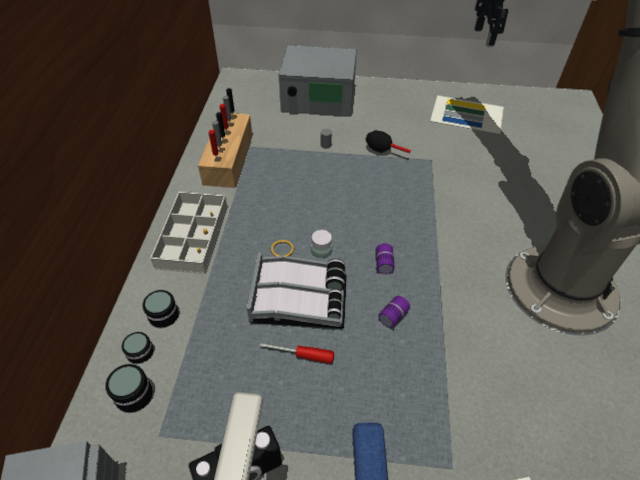

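The side view shows the gutter at about (298,290), with its low end at right and black barrels at about (338,273) and (336,303). Purple look-alikes sit at (385,258) and (395,311), and the jar is at (321,243). The scene view shows the barrels at about (322,222). The candidates are the two black barrels in the gutter and the two purple ones, which I'm excluding. A close crop and depth should tell thick from thin.

```bash
cat > h.py <<'E'
import numpy as np, cv2
from bench import monitor, optics, r
from scipy.spatial.transform import Rotation as Ro
def cloud(n,p,d):
    m=optics.camera_model(n); f=240/np.tan(np.radians(m["vertical_fov"]/2))
    v,u=np.mgrid[:480,:640]
    P=np.stack([(u-m["cx"])/f*d,(v-m["cy"])/f*d,d],-1)
    return (P-m["t"])@m["R"]   # R^T (P-t)
E
python3 - <<'E'
from h import *
for n,(a,b,c,e) in {"side":(235,235,420,340),"scene":(260,185,400,295)}.items():
    z=np.load(f"pics/{n}0.npz"); p=z["p"]; W=cloud(n,p,z["d"])
    cv2.imwrite(f"pics/{n}c.png",cv2.resize(p[b:e,a:c,::-1],None,fx=4,fy=4,interpolation=cv2.INTER_CUBIC))
    X=W[b:e,a:c]; rgb=p[b:e,a:c].astype(int)
    bright=(rgb.min(-1)>140)&(X[...,2]>.015)&(X[...,2]<.07)&(z["d"][b:e,a:c]>0)
    q=X[bright]; print(n,"floor n",len(q),q.min(0),q.max(0))
    rect=cv2.minAreaRect((q[:,:2]*1000).astype(np.float32)); print(rect)
    tall=(X[...,2]>.012)&(X[...,2]<.09); q=X[tall]
    rect=cv2.minAreaRect((q[:,:2]*1000).astype(np.float32)); print("all",rect, cv2.boxPoints(rect).round(0).tolist())
    dark=(rgb.max(-1)<70)&(X[...,2]>.035)&(X[...,2]<.09)
    k,l,s,cc=cv2.connectedComponentsWithStats(dark.astype(np.uint8))
    for i in range(1,k):
        if s[i,4]>8: q=X[l==i]; print("dark",cc[i].round()+[a,b],s[i,4],q.mean(0).round(4),q.max(0).round(4))
    purp=(rgb[...,2]>rgb[...,1]+50)&(rgb[...,0]>rgb[...,1]+30);
E
```

```text
side floor n 3293 [ 0.48837393 -0.0553184   0.02491521] [0.66976578 0.17139575 0.0698733 ]
((579.7777709960938, 57.06937789916992), (180.54156494140625, 221.556640625), 2.601789712905884)
all ((512.1134643554688, 58.40606689453125), (336.3476257324219, 229.08592224121094), 1.4205260276794434) [[341.0, 169.0], [347.0, -60.0], [683.0, -52.0], [677.0, 177.0]]
dark [297. 285.] 741 [0.5813 0.0947 0.0496] [0.6724 0.1761 0.0697]
dark [335. 284.] 156 [0.5029 0.0878 0.0536] [0.5215 0.0914 0.0695]
dark [335. 300.] 176 [0.4997 0.1276 0.0511] [0.5128 0.148  0.0573]
dark [334. 314.] 71 [0.498  0.1591 0.0471] [0.5104 0.1627 0.0555]
scene floor n 1429 [ 0.37473211 -0.073241    0.02002314] [0.80141369 0.21816553 0.06790787]
((597.4929809570312, 56.1634521484375), (372.6605529785156, 272.8684387207031), 20.917877197265625)
all ((528.569580078125, 101.45965576171875), (415.38336181640625, 484.11785888671875), 30.847562789916992) [[226.0, 203.0], [474.0, -213.0], [831.0, 0.0], [583.0, 416.0]]
dark [329. 217.] 81 [0.5065 0.122  0.05  ] [0.5196 0.148  0.0667]
dark [360. 222.] 44 [0.5901 0.1655 0.0422] [0.6509 0.173  0.0521]
dark [315. 230.] 185 [0.5103 0.0469 0.0558] [0.5258 0.0824 0.0701]
dark [372. 245.] 83 [0.6751 0.1027 0.0462] [0.6782 0.1589 0.0557]
dark [351. 237.] 9 [0.6071 0.0941 0.0462] [0.6177 0.0973 0.0499]
dark [336. 252.] 75 [0.6031 0.0214 0.0407] [0.6592 0.0261 0.0514]
dark [358. 261.] 24 [0.6753 0.028  0.0442] [0.6812 0.0487 0.0595]
```

View pics/sidec.png

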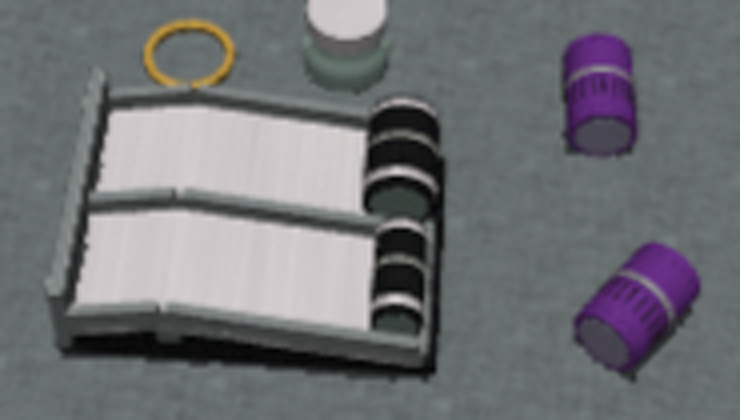

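The crop shows the thick barrel at crop (403,155), full-frame (336,274), in the -y lane. The thin one is at crop (400,275), full-frame (335,304), in the +y lane. The jar stands close outside the -y wall. Next I'll get the gutter pose from the stop plate and the barrels.

Run:
```python
from h import *
for n in("side","scene"):
    z=np.load(f"pics/{n}0.npz"); p=z["p"].astype(int); W=cloud(n,p,z["d"]); x,y,h=np.moveaxis(W,-1,0)
    box=(x>.45)&(x<.72)&(y>-.05)&(y<.2)&(z["d"]>0)
    print(n,"table z",np.median(h[(x>.45)&(x<.72)&(y>-.2)&(y<.3)&(abs(h)<.01)]))
    m=box&(x>.64)&(h>.052)&(h<.075); q=W[m]
    vx,vy,_,_=cv2.fitLine((q[:,:2]*1000).astype(np.float32),cv2.DIST_HUBER,0,.01,.01).ravel()
    s=np.sign(vy); print("plate",m.sum(),"yaw",np.degrees(np.arctan2(-vx*s,vy*s)),np.percentile(q,[2,50,98],axis=0).round(4).tolist(), cv2.minAreaRect((q[:,:2]*1000).astype(np.float32)))
    fl=box&(p.min(-1)>150)&(h>.015)&(h<.06)
    k,l,st,cc=cv2.connectedComponentsWithStats(fl.astype(np.uint8))
    for i in range(1,k):
        if st[i,4]>150:
            q=W[l==i]; print("lane",st[i],cv2.minAreaRect((q[:,:2]*1000).astype(np.float32)),q[:,2].min(),q[:,2].max())
    dk=box&(x<.535)&(h>.028)&(h<.08)&(p.max(-1)<120)|box&(x<.54)&(h>.052)&(h<.085)&(y>.02)
    for nm,mm in(("thick",dk&(y>.015)&(y<.086)&(h>.055)),("thin",dk&(y>.092)&(y<.165)&(h>.045))):
        q=W[mm]; print(nm,mm.sum(),q.mean(0).round(4),np.percentile(q,[2,98],axis=0).round(4).tolist(),cv2.minAreaRect((q[:,:2]*1000).astype(np.float32)))
    j=(x>.45)&(x<.65)&(y>-.07)&(y<.02)&(h>.04)&(h<.06)&(p.min(-1)>120); print("jar top",W[j].mean(0).round(4),j.sum(),np.ptp(W[j],axis=0))
```

```text
side table z 0.0010481057974671454
plate 279 yaw 1.9589707 [[0.6665, 0.0277, 0.0531], [0.6715, 0.1092, 0.0617], [0.6777, 0.1747, 0.0649]] ((673.7310180664062, 99.03242492675781), (11.25944709777832, 154.2912139892578), 1.8488739728927612)
lane [ 259  262   67   27 1343] ((596.8389282226562, 60.92816162109375), (143.85328674316406, 71.25627899169922), 3.2728214263916016) 0.025639157857968317 0.05690433276429671
lane [ 254  288   74   30 1661] ((590.2711791992188, 133.0325927734375), (152.37615966796875, 70.16170501708984), 2.9446749687194824) 0.02491521374611008 0.054987247292247465
thick 346 [0.5056 0.0578 0.063 ] [[0.4884, 0.0304, 0.0555], [0.5226, 0.0849, 0.0685]] ((505.905517578125, 57.287757873535156), (36.26283264160156, 58.56977462768555), 4.181726455688477)
thin 299 [0.5002 0.1331 0.0514] [[0.4881, 0.1002, 0.0454], [0.5124, 0.1613, 0.0563]] ((500.0059814453125, 130.8915557861328), (25.64829444885254, 63.359073638916016), 1.9157589673995972)
jar top [ 0.5458 -0.0467  0.0481] 235 [0.04608041 0.08875426 0.0110011 ]
scene table z 0.0011443712952450722
plate 172 yaw 1.8695021 [[0.6
[... 249 characters left out ...]
26513671875, 157.13751220703125), 88.80965423583984) 0.023218621735530392 0.05956935384174598
lane [317 230  47  29 614] ((589.2484130859375, 58.95162582397461), (138.87277221679688, 69.36434936523438), 2.099590539932251) 0.022625124567656245 0.0543794709763471
thick 184 [0.5087 0.0531 0.0627] [[0.4916, 0.0251, 0.0551], [0.5233, 0.0835, 0.07]] ((507.6237487792969, 53.922325134277344), (35.74357223510742, 62.92619705200195), 4.324427604675293)
thin 111 [0.5025 0.1265 0.0521] [[0.4882, 0.0986, 0.0453], [0.5143, 0.1578, 0.0582]] ((502.9803466796875, 133.9884033203125), (72.44677734375, 39.9066047668457), 69.07916259765625)
jar top [ 0.5449 -0.0487  0.0479] 156 [0.04825398 0.08727669 0.01313896]
```

Estimates agree with the given sizes: gutter yaw about 2.2°, origin about (0.4935, 0.092), thick barrel centre about (0.507, 0.056, 0.046), top 0.066. I'll push with the closed fingers, tool x along the lane, so the push face is 11 mm ahead of the TCP.

```bash
python3 -m crank '[[[3.8,-2.7,0],[0,0,0]],[[3.8,-2.7,0],[0,0,0]],[[3.8,-2.7,0],[0,0,0]],[[3.8,-2.7,0],[0,0,0]],[[3.8,-2.7,0],[0,0,0]]]' 0 20; python3 -m crank '[[[3.8,-2.7,0],[0,0,0]],[[3.8,-2.7,0],[0,0,0]],[[3.8,-2.7,0],[0,0,0]],[[3.8,-2.7,0],[0,0,0.103]],[[3.8,-2.7,0],[0,0,0.103]]]'
```

```text
clock: 0.6
tcp_pos: [0.3155, -0.4764, 0.231]
orientation: [-3.118, -0.382, 0.0]
contact_force: [0.6, -0.5, -0.1]
grip_width: 0.0121
gripper_force: 0.0
clock: 1.1
tcp_pos: [0.4704, -0.3028, 0.2311]
orientation: [-3.141, -0.053, 0.001]
contact_force: [0.7, -1.3, -0.1]
grip_width: 0.0004
gripper_force: 0.0
```

```bash
python3 -m crank '[[[0,-4.5,0],[0,0,0]],[[0,-4.5,0],[0,0,0]],[[0,-4.5,0],[0,0,0]],[[0,-4.5,0],[0,0,0]],[[0,-4.5,0],[0,0,0]]]'; python3 -m crank '[[[-0.2,-4.4,0],[0,0,0]],[[-0.2,-4.4,0],[0,0,0]],[[-0.2,-4.4,2],[0,0,0]],[[0,0,3],[0,0,0]],[[0,0,0],[0,0,0]]]'
cat >> h.py <<'E'
def wrist(name):
    o=monitor.get_obs(); p,d=optics.grab_frame("wrist"); cv2.imwrite(f"pics/{name}.png",p[:,:,::-1])
    m=optics.camera_model("wrist"); f=240/np.tan(np.radians(m["vertical_fov"]/2))
    v,u=np.mgrid[:480,:640]; a=u-m["cx"]; b=v-m["cy"]; rr=np.hypot(a,b)+1e-9; t=np.tan(rr/f)
    P=np.stack([a/rr*t*d,b/rr*t*d,d],-1); H=m["hand_eye"]; T=P@H[:3,:3].T+H[:3,3]
    return p,d,T@Ro.from_rotvec(o["orientation"]).as_matrix().T+o["tcp_pos"],o
E
python3 - <<'E'
from h import *
p,d,W,o=wrist("w1"); np.savez("pics/w1.npz",p=p,d=d,W=W); print(o["clock"],o["tcp_pos"])
E
```

```text
clock: 1.6
tcp_pos: [0.4609, -0.0781, 0.2312]
orientation: [3.141, 0.059, -0.0]
contact_force: [0.0, 0.5, 0.3]
grip_width: 0.0002
gripper_force: 0.0
clock: 2.1
tcp_pos: [0.4476, 0.0524, 0.1784]
orientation: [3.14, 0.064, -0.01]
contact_force: [-0.8, -0.9, 0.1]
grip_width: 0.0002
gripper_force: 0.0
2.1 [0.44762783 0.05241665 0.17841381]
```

View pics/w1.png

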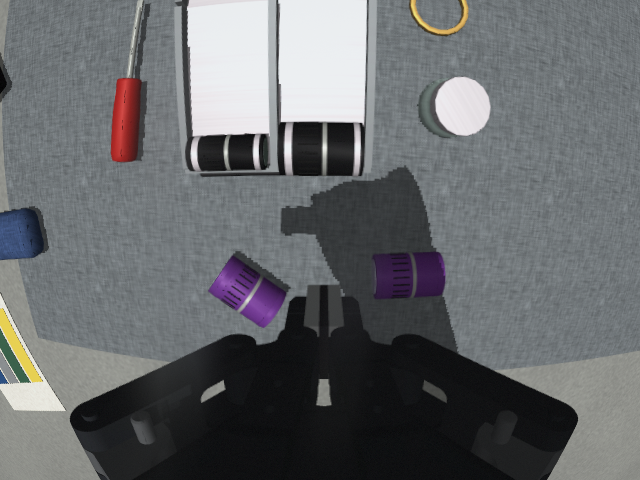

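In the wrist view the thick barrel is at (323,148), clearly fatter than the thin one at (228,152). The purple ones are at (248,290) and (410,275), and the fingertip is at (323,290). Next I'll refine the barrel pose and check clearance to the purple ones.

Run:
```python
from h import *
z=np.load("pics/w1.npz"); p=z["p"].astype(int); W=z["W"]; q=lambda a:np.percentile(a,[1,50,99],axis=0).round(4).tolist()
rc=lambda a:cv2.minAreaRect((a[:,:2]*1000).astype(np.float32))
v,u=np.mgrid[:480,:640]; h=W[...,2]
b=(v>118)&(v<180)&(u>280)&(u<368)&(h>.047)&(h<.09); print("thick",b.sum(),q(W[b]),rc(W[b]))
b=(v>118)&(v<180)&(u>185)&(u<272)&(h>.039)&(h<.09); print("thin",q(W[b]),rc(W[b]))
pu=(p[...,2]>p[...,1]+40)&(v<330)
for s in(u<320,u>=320): print("purple",q(W[pu&s]))
for n,s in(("L",u<275),("R",u>=275)):
    f=(p.min(-1)>180)&(v<132)&(u>180)&(u<370)&s&(h<.06); print("lane",n,q(W[f]),rc(W[f]))
m=(v<100)&(u>255)&(u<290)
# middle wall: grey strip between lanes
for row in(20,60,100,128):
    c=np.where((p[row].min(-1)<180)&(np.arange(640)>260)&(np.arange(640)<290))[0]; print(row,c.min(),c.max(),W[row,c].mean(0).round(4))
f=(v>270)&(v<330)&(u>300)&(u<350)&(h>.12);print("finger",q(W[f]))
```

```text
thick 4409 [[0.4872, 0.0284, 0.0483], [0.5072, 0.0565, 0.0616], [0.5255, 0.0844, 0.0653]] ((506.4642028808594, 56.69763946533203), (39.55282974243164, 58.57718276977539), 2.113081932067871)
thin [[0.4878, 0.0989, 0.0397], [0.5018, 0.127, 0.0498], [0.5148, 0.1581, 0.0529]] ((505.7692565917969, 127.50263977050781), (37.66140365600586, 67.44313049316406), 3.9963719844818115)
purple [[0.3527, 0.0868, 0.022], [0.3828, 0.1195, 0.0349], [0.432, 0.4094, 0.0392]]
purple [[0.3928, -0.0519, 0.0258], [0.4049, -0.0343, 0.0367], [0.4184, -0.0015, 0.039]]
lane L [[0.5182, 0.099, 0.0257], [0.5702, 0.1306, 0.0336], [0.6218, 0.1631, 0.0423]] ((571.6934204101562, 131.2247314453125), (110.09648895263672, 66.70069122314453), 1.615519404411316)
lane R [[0.5271, 0.0271, 0.0265], [0.574, 0.059, 0.0338], [0.6204, 0.0913, 0.0411]] ((570.5380859375, 58.89397048950195), (102.76073455810547, 65.86781311035156), 2.3882534503936768)
20 269 279 [0.6018 0.095  0.0468]
60 269 278 [0.5713 0.0944 0.0432]
100 269 280 [0.5414 0.0933 0.0373]
128 270 286 [0.5202 0.089  0.0466]
finger [[0.4553, 0.0437, 0.1808], [0.4598, 0.0531, 0.2006], [0.4624, 0.0616, 0.2196]]
```

```bash
python3 -m crank '[[[1,-0.2,3.5],[0,0,0]],[[0.6,0,3.5],[0,0,0]],[[0,0,3],[0,0,0]],[[0,0,2],[0,0,0]],[[0,0,0],[0,0,0]]]';python3 -m crank '[[[0,0,1],[0,0,0]],[[0,0,0.9],[0,0,0]],[[0,0,0],[0,0,0]],[[0,0,0],[0,0,0]]]'
```

```text
clock: 2.65
tcp_pos: [0.4657, 0.0527, 0.0601]
orientation: [3.14, 0.056, -0.006]
contact_force: [-0.0, -1.0, -0.4]
grip_width: -0.0003
gripper_force: 0.0
clock: 3.05
tcp_pos: [0.4667, 0.0544, 0.0427]
orientation: [3.141, 0.059, 0.001]
contact_force: [-0.1, 0.2, 0.7]
grip_width: 0.0002
gripper_force: 0.0
```

```bash
python3 -m crank '[[[0,-0.1,0.4],[0,0,0]],[[0.3,0,0],[0,0,0]],[[0.3,0,0],[0,0,0]],[[0.3,0,-0.04],[0,0,0]],[[0.3,0,-0.04],[0,0,0]]]'
python3 - <<'E'
from h import *
p,d,W,o=wrist("w2"); print(o["clock"],o["tcp_pos"],o["contact_force"])
h=W[...,2]; b=(W[...,1]>.024)&(W[...,1]<.09)&(h>.058)&(h<.075)&(W[...,0]>.47)&(W[...,0]<.66); print(b.sum(),W[b].mean(0),np.percentile(W[b],[1,99],axis=0))
E
```

```text
clock: 3.55
tcp_pos: [0.4783, 0.0558, 0.0391]
orientation: [3.141, 0.059, -0.001]
contact_force: [-1.3, 0.1, 1.8]
grip_width: 0.0
gripper_force: 0.8
3.55 [0.47833416 0.05583627 0.03913726] [-1.32221858  0.11039573  1.80212744]
15715 [0.50991438 0.05753189 0.06328106] [[0.4827136  0.02846877 0.0581881 ]
 [0.52553584 0.08667208 0.07459355]]
```

View pics/w2.png

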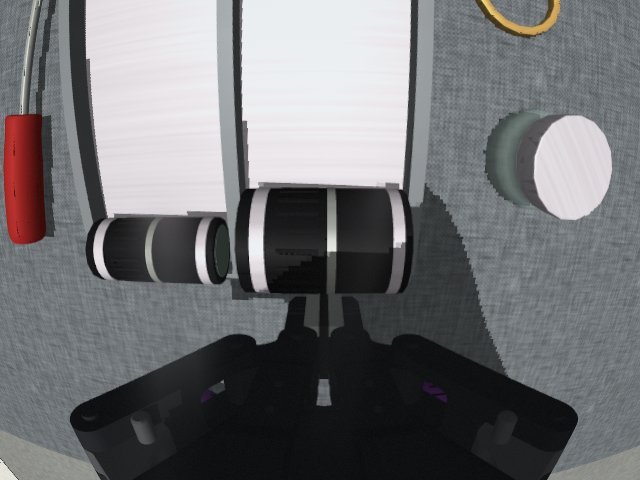

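The finger (323,300) is centred behind the thick barrel (325,240) and in contact, at about 1.3 N. Now the steady push up the slope.

```bash
python3 -m crank '[[[0.4,0,-0.06],[0,0,0]],[[0.4,0,-0.06],[0,0,0]],[[0.4,0,-0.06],[0,0,0]],[[0.4,0,-0.06],[0,0,0]],[[0.4,0,-0.06],[0,0,0]]]'; python3 -m crank '[[[0.4,0,-0.06],[0,0,0]],[[0.4,0,-0.06],[0,0,0]],[[0.4,0,-0.06],[0,0,0]],[[0.4,0,-0.06],[0,0,0]],[[0.4,0,-0.06],[0,0,0]]]';python3 - <<'E'
from h import *
p,d,W,o=wrist("w3"); print(o["clock"],o["tcp_pos"],o["contact_force"])
h=W[...,2]; b=(W[...,1]>.024)&(W[...,1]<.09)&(h>.062)&(h<.085)&(W[...,0]>.515)&(W[...,0]<.66); print(b.sum(),np.median(W[b],0),np.percentile(W[b],[1,99],axis=0))
E
```

```text
clock: 4.1
tcp_pos: [0.4988, 0.0567, 0.0422]
orientation: [3.141, 0.059, 0.0]
contact_force: [-1.1, 0.4, 0.6]
grip_width: 0.0
gripper_force: 0.8
clock: 4.6
tcp_pos: [0.5187, 0.0574, 0.0451]
orientation: [3.141, 0.059, -0.0]
contact_force: [-1.7, 0.2, 1.9]
grip_width: -0.0003
gripper_force: 0.8
4.6 [0.5187081  0.05744879 0.04513624] [-1.68240968  0.1796466   1.85564374]
17369 [0.55212337 0.0587719  0.06891907] [[0.52240376 0.0298859  0.062243  ]
 [0.56711015 0.08801898 0.08309704]]
```

```bash
python3 -m crank '[[[0.4,0,-0.06],[0,0,0]],[[0.4,0,-0.06],[0,0,0]],[[0.4,0,-0.06],[0,0,0]],[[0.4,0,-0.06],[0,0,0]],[[0.4,0,-0.06],[0,0,0]]]'; python3 -m crank '[[[0.4,0,-0.06],[0,0,0]],[[0.4,0,-0.06],[0,0,0]],[[0.4,0,-0.06],[0,0,0]],[[0.4,0,-0.06],[0,0,0]],[[0.4,0,-0.06],[0,0,0]]]'; python3 -m crank '[[[0.4,0,-0.06],[0,0,0]],[[0.4,0,-0.06],[0,0,0]],[[0.4,0,-0.06],[0,0,0]],[[0.4,0,-0.06],[0,0,0]],[[0.4,0,-0.06],[0,0,0]]]';python3 - <<'E'
from h import *
p,d,W,o=wrist("w4"); print(o["clock"],o["tcp_pos"],o["contact_force"])
h=W[...,2]; b=(W[...,1]>.024)&(W[...,1]<.095)&(h>.072)&(h<.095)&(W[...,0]>.57)&(W[...,0]<.66); print(b.sum(),np.median(W[b],0),np.percentile(W[b],[1,99],axis=0))
E
```

```text
clock: 5.15
tcp_pos: [0.5387, 0.0582, 0.0481]
orientation: [3.141, 0.059, -0.0]
contact_force: [-1.6, -0.4, 1.6]
grip_width: 0.0001
gripper_force: 0.8
clock: 5.65
tcp_pos: [0.5587, 0.059, 0.0512]
orientation: [3.141, 0.059, 0.0]
contact_force: [-1.2, 0.1, 0.5]
grip_width: 0.0001
gripper_force: 0.8
clock: 6.15
tcp_pos: [0.5787, 0.0597, 0.0542]
orientation: [3.141, 0.059, 0.0]
contact_force: [-1.9, -0.3, 1.4]
grip_width: 0.0
gripper_force: 0.8
6.15 [0.57867595 0.05973536 0.05416988] [-1.94504752 -0.26274488  1.4149966 ]
16435 [0.61151349 0.06081526 0.07764997] [[0.57809955 0.03191301 0.07221899]
 [0.62604269 0.09000157 0.09369597]]
```

View pics/w4.png

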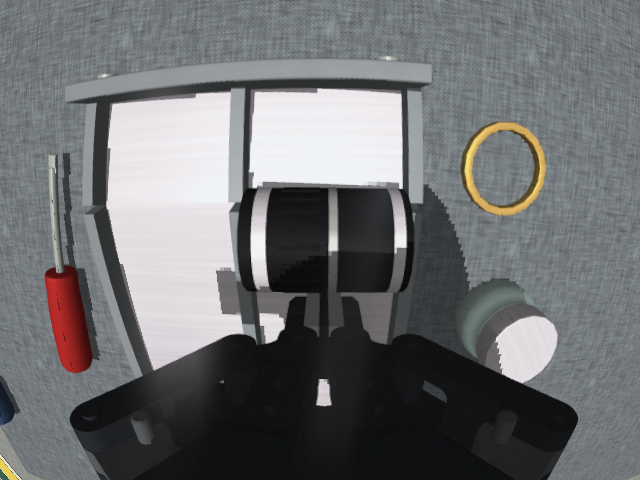

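The barrel (325,240) is still square to the lane and just short of the crest (the line near row 205); the stop plate is at row 80. I'll ease it over the crest.

```bash
python3 -m crank '[[[0.2,0,-0.03],[0,0,0]],[[0.2,0,-0.03],[0,0,0]],[[0.2,0,-0.03],[0,0,0]],[[0.2,0,-0.03],[0,0,0]],[[0.2,0,-0.02],[0,0,0]]]'; python3 -m crank '[[[0.2,0,0],[0,0,0]],[[0.2,0,0],[0,0,0]],[[0.2,0,0],[0,0,0]],[[0.2,0,0],[0,0,0]],[[0.2,0,0],[0,0,0]]]';python3 - <<'E'
from h import *
p,d,W,o=wrist("w5"); print(o["clock"],o["tcp_pos"],o["contact_force"])
h=W[...,2]; b=(W[...,1]>.024)&(W[...,1]<.095)&(h>.072)&(h<.095)&(W[...,0]>.6)&(W[...,0]<.68); print(b.sum(),np.median(W[b],0),np.percentile(W[b],[1,99],axis=0))
E
```

```text
clock: 6.7
tcp_pos: [0.5886, 0.0601, 0.0556]
orientation: [-3.141, -0.059, -0.001]
contact_force: [-0.0, 0.5, 0.3]
grip_width: -0.0001
gripper_force: 0.2
clock: 7.2
tcp_pos: [0.5985, 0.0605, 0.0555]
orientation: [-3.141, -0.059, -0.0]
contact_force: [0.1, 0.0, -0.0]
grip_width: 0.0002
gripper_force: 0.0
7.2 [0.59854934 0.06051225 0.05550454] [ 0.11751918  0.0139504  -0.03028002]
12145 [0.64922009 0.06191578 0.07421357] [[0.60466999 0.03341299 0.07205623]
 [0.66159383 0.09117091 0.09334674]]
```

It has rolled away to the stop (centre about 0.65, 0.6515 expected). I'll back off and up, then look.

```bash
python3 -m crank '[[[-0.5,0,-1],[0,0,0]],[[-1,0,-3],[0,0,0]],[[-2,0,-4],[0,0,0]],[[-3,0,-4],[0,0,0]],[[-3,0,-3],[0,0,0]]]'; python3 -m crank '[[[-2,0,0],[0,0,0]],[[0,0,0],[0,0,0]],[[0,0,0],[0,0,0]]]';python3 - <<'E'
from h import *
p,d,W,o=wrist("w6"); print(o["clock"],o["tcp_pos"],o["contact_force"])
p,d=optics.grab_frame("side"); W=cloud("side",p,d)
cv2.imwrite("pics/side6.png",cv2.resize(p[220:350,230:430,::-1],None,fx=4,fy=4,interpolation=cv2.INTER_CUBIC))
E
```

```text
clock: 7.75
tcp_pos: [0.5027, 0.0572, 0.2083]
orientation: [-3.141, -0.06, -0.004]
contact_force: [0.6, -0.9, 0.5]
grip_width: 0.0002
gripper_force: 0.0
clock: 8.05
tcp_pos: [0.4834, 0.056, 0.206]
orientation: [3.141, 0.059, 0.002]
contact_force: [0.7, -0.0, -0.9]
grip_width: 0.0002
gripper_force: 0.0
8.05 [0.48343892 0.05597413 0.20601084] [ 0.68656482 -0.0186727  -0.88626241]
```

View pics/w6.png

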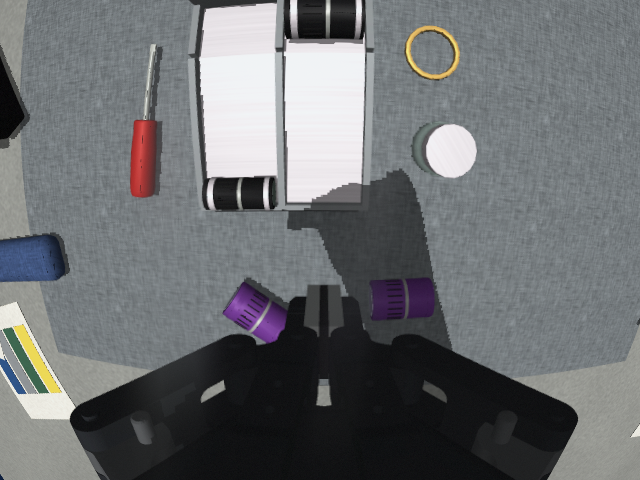

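View pics/side6.png

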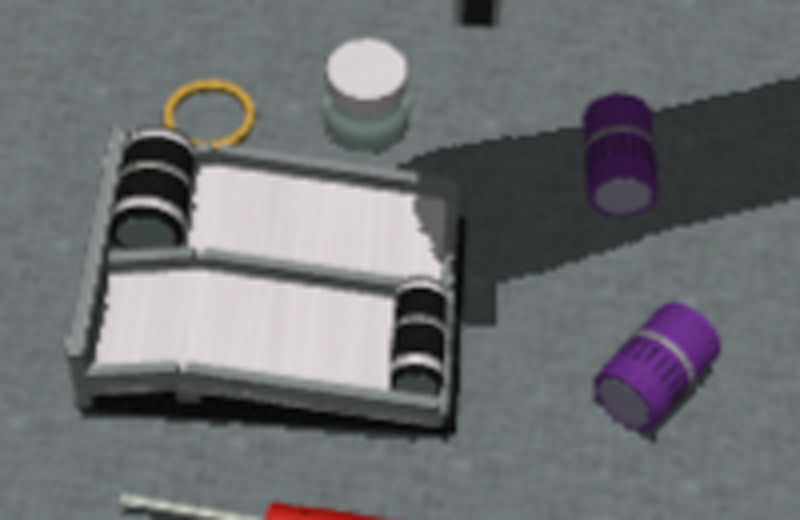

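The side crop shows the thick barrel at rest against the stop plate at crop (153,190). The thin barrel is still at its lip (420,335), the bystanders are undisturbed and the hand is clear.

Run:
```python
from bench import r
print(r.hand_in())
```

```text
the job is handed in; nothing more can be done
None
```

I pushed the thick barrel over the crest; it now rests against the stop plate, with the thin barrel and everything else in view left in place and the hand clear, and the job is handed in (about 8 s used).

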